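# Ready a donated grinder: set the selector, hold the bayonet lid at half twist

### The arm

A 6-joint arm with a two-finger parallel gripper is mounted at the origin on the work surface. World frame = base frame: x ahead of the robot, y to its left, z up, the work surface at z = 0. Lengths are in m, angles in rad, forces in N, time in s.
With the tool pointing down it reaches from about 0.3 to 0.875 m from the base axis. Payload 6.4 kg.
Tool frame: the origin (TCP) lies midway between the tips of the shut fingers; the grasp point (between the pads) lies 19 mm behind it (grasp_offset is the distance from the TCP to the grasp point, in m); z points along the fingers, y is the line along which they close (so a half turn about z gives the same grasp; the last joint's range is limited). The gripper opens to 85 mm and grips with 20 to 120 N. Pads are 22 mm wide; open, the fingers measure 114 mm over their backs; the gripper's body (76 mm by 85 mm) begins 54 mm behind the grasp point. The pads swing forward as they close: fully open they stand 13 mm farther back than shut.
Start: joints at [0.916, 0.181, 1.607, -0, 1.354, -0.206], TCP at [0.249, 0.518, 0.231] pointing down, gripper open.
Joint ranges: [-2.99, 2.99], [-0.89, 2.07], [0.3, 2.58], [-1.14, 4.28], [0, 2.63], [-3.12, 3.12]. Speed limits (rad/s): [2.57, 2.57, 3.01, 3.14, 3.14, 3.14].

### API

Orientations are given as a unit quaternion [w, x, y, z].
In Python, from bench import * gives the robot as it stands. The module is installed in compiled form; this text tells all that it offers.
- The arm moves only by the tool servo_tool, never from a script. Its argument "commands" is text: rows parted by semicolons, each of 7 numbers parted by spaces: the turn, a rotation vector about the tool's x, y, z in rad, then the shift along the tool's x, y, z in mm, then the opening, from 0 (shut) to 1 (fully open). In form: wx wy wz dx dy dz claw; .... A call has 1 to 5 rows; each row shifts and turns the commanded pose from where the row before left it, along the tool's axes as they then stand; what a row does not reach is not made up. A row lasts 1/8 s, in which the tool goes at most 62.5 mm and 10.7 degrees, less where a joint would pass 70% of its speed; a pose out of reach is approached as far as the arm can. A call with a gripper value outside its range is refused whole. The fingers move at their own pace and stop on an object; the grip force is fixed at half the most. Time passes only in rows, so rows that do not move let the fingers close. It gives the time, the measured TCP pose, the force, the opening and the grip force at its end, in the units of the state.
- get_obs(): the state, without advancing time (a new reading comes with each control period).
- camera(name): name is "side" or "top" or "wrist"; returns the picture (400x640x3 uint8, blue, green, red); there is no depth.
- calibration(name): a dict with "fx", "fy", "cx", "cy" (pixels), "R" (3x3) and "t" (3): a world point X has camera coordinates R X + t. Camera axes: x right, y down, z forward; pixel columns grow to the right and rows downward; lengths in m; the calibration is good to about 2 mm. A picture is of the moment at which its call begins: read the wrist's pose just before it. calibration takes no time and is no camera call; for the wrist camera it gives the pose at the moment of the call.
- hand_in(): hands the job in; it is judged then, once.
The state is a dict: "time_s": time; "q": joint angles; "dq": joint speeds; "joint_efforts": joint torques, N m; "eef_pos": TCP position; "eef_rot": TCP orientation; "wrist_force": force on the tool from outside, world axes, zero at the start; "torque": the same for the moment, N m; "opening": opening from 0.0 (shut) to 1.0 (fully open); "grasp_force": force on a finger pad.
Only numpy, scipy, OpenCV 4.12 (cv2) and the standard library are available. Lean on these libraries where they do the work, as an engineer would, in place of code of your own. Each camera call takes 0.05 s, during which the arm holds its last target. There are 200 camera calls.

### The job

Get the donated bench grinder ready for its test: first turn its selector knob so that it points at the three-pip mark. Then put the lid with the bar grip into the drum mouth, push it fully down, twist it clockwise to the one-dot half-way mark, where the lid switch runs the machine, without going on to the lock click, and finish with the gripper still holding the lid there, because it springs back if let go. Leave all the other goods standing where they are.

Things in the scene. Friction and masses are not known exactly. Their poses are not given: they have to be found in the camera images.
- selector_grip (a point): Black selector knob on top of the grinder's white base: a disc 44 mm across with an upright bar grip 42 mm long, 14 mm thick. Point on the knob's vertical axis, in the upper part of the bar: bar top 7 mm above it, disc's top face 23 mm below, base's top 37 mm below. Its x axis runs along the bar; the white pointer line is on top at the -x end.
- selector (a joint): Knob angle, rad, growing clockwise seen from above, 0 to 1.8. It clicks into four spring detents at 0, 0.6, 1.2 and 1.8, marked on the base by radial rows of one, two, three and four black pips; the three-pip mark is 1.2. It starts in or near the first or second detent. About 0.1 N m turns it over a detent.
- drum_mouth (a point): Mouth of the drum: point on its vertical axis at the top rim, 126 mm above the table. A round hole of radius 32 mm in a 6 mm thick flange, with two slots 18 mm wide leading out to radius 42 mm along this point's +x and -x (a black bar on the rim marks each). Under the flange is a cavity down to 19 mm below the rim, with the collar in it.
- collar (a joint): Spring-loaded collar in the drum, carried round by the lid's lugs: rad, clockwise from above; 0 = at the slots, 0.70 = half way, 1.4 = locked. The lugs have 0.06 rad of play each way in it, so it reads about 0.06 less than the lid's turn. It resists with up to 0.25 N m and springs back when let go; past about 0.93 it snaps to the lock by itself.
- lid_grip (a point): Centre of the bar grip of the grinder's grey lid, which stands on the table grip up. Bar 56 mm long along this point's x, 16 mm thick, 40 mm high (20 mm above and below this point). The lid is the same turned by half a turn. Inserted with x along the slots, either way round, and pushed home, its disc rests on the rim and this point is 28 mm above the rim.
- lid: The same lid, 0.15 kg: origin at the centre of its foot, x along the bar, z up. Plug of radius 30 mm, 14 mm high; on it a disc 92 mm across, 7 mm thick, then the bar (its centre 42 mm above the origin). Two lugs 14 mm wide, 6 mm high stick out at the plug's foot to radius 37 mm, along +x and -x (black ticks on the disc show them).
- jar_lid: Another grey lid, 88 mm across, 42 mm high, with a round knob and no lugs, from a storage jar: not the one to use. Origin under its centre.
- tuna_tin: Low tin, 80 mm across, 40 mm high, a bystander. Origin under its centre.
- bean_tin: Tin, 74 mm across, 108 mm high, a bystander. Origin under its centre.
- soup_tin: Tin, 74 mm across, 108 mm high, a bystander. Origin under its centre.
- jam_jar: Jar, 68 mm across, 100 mm high, a bystander. Origin under its centre.
- sauce_jar: Jar, 68 mm across, 120 mm high, a bystander. Origin under its centre.
- tea_carton: Carton, 70 x 130 x 90 mm, a bystander. Origin under its centre.
- scoop: Spoon lying on the table, a bystander.
- grinder: Bench grinder, bolted down: white base 150 x 270 mm, 60 mm high (origin under its centre, 270 mm along y), with a steel drum 112 mm across at y = +65 mm and the knob at y = -75 mm. Clockwise from each slot's bar mark the drum's rim shows one dot at 0.76 rad (lid half way) and two dots at 1.46 rad (lid locked).
Things that resemble listed ones, but are neither listed nor needed, are in the scene too. What is shaped like the lid but pink is not meant.

How it is judged:
On the way, in this order (a step that is already met when the one before it is completed fails the run):
1. the selector knob points at the three-pip mark (value of joint selector between 1.05 and 1.35 rad), for 0.3 s.
2. the lid is fully down in the drum mouth, its lugs under the rim (z of lid_grip in the frame of drum_mouth between 0.024 and 0.0315 m and horizontal distance between lid_grip and drum_mouth below 0.005 m and angle between lid_grip's own z axis and vertical below 0.1 rad and value of joint collar below 0.4 rad), for 0.1 s.
At the end, for the whole second after the job is handed in: The selector is within 0.15 rad of the three-pip mark; the lid is seated in the drum (within 3.5 mm of fully down, 5 mm of centred, upright) and the collar is held within 0.17 rad of half way (0.53 to 0.87), the fingers gripping the lid with more than 2 N (all of step 1 and z of lid_grip in the frame of drum_mouth between 0.024 and 0.0315 m and horizontal distance between lid_grip and drum_mouth below 0.005 m and angle between lid_grip's own z axis and vertical below 0.1 rad and value of joint collar between 0.53 and 0.87 rad and contact force between the fingers and lid above 2 N); the arm keeps its last pose, push and grip.
It fails at once if the lid is twisted past half way into the lock click (value of joint collar above 1 rad).
It fails at once if another item is moved more than 30 mm or tipped over (distance of any of tuna_tin, bean_tin, soup_tin, jam_jar, sauce_jar, tea_carton, scoop, jar_lid from where it was at the start of the episode above 0.03 m or angle between any of tuna_tin, bean_tin, soup_tin, jam_jar, sauce_jar, tea_carton, jar_lid's own z axis and vertical above 0.5 rad).
It also fails if it takes over 58 s, if anything falls off the work surface, if the arm or the gripper's body presses on something with over 40 N, if the wrist force passes 120 N, or if a joint passes its speed limit or range.

## Working session

There is one attempt and no reset: what is moved stays moved. The work goes in short steps, Python scripts to look and compute and a tool call to move; the robot and the scene stay as the last step left them, time stands still between calls to the robot, and variables do not carry over. Pictures are saved under pics/ and viewed, at most 10 in all, crops included, and the job is handed in when it is done.

Besides the shell and the picture viewer there is one more tool, called after ">>>" in YAML: its name, and indented under it one key for each argument. servo_tool: Moves the arm, as the interface text tells. Its arguments: {"type":"object","properties":{"commands":{"type":"string"}},"required":["commands"]}

```bash
mkdir -p pics
python3 - <<'E'
from bench import *
import cv2
o=get_obs();print(o['time_s'],o['eef_pos'],o['eef_rot'])
for n in ("top","side"):
    cv2.imwrite(f"pics/{n}0.png",camera(n)); c=calibration(n);print(n,c)
E
```

```text
0.0 [0.24911386 0.51761969 0.23037545] [-3.84408401e-04  2.22509396e-01  9.74930144e-01 -7.96809462e-04]
top {'fx': 446.1817015778699, 'fy': 446.1817015778699, 'cx': 319.49180313731944, 'cy': 199.22091861117167, 'R': array([[-0.00353174, -0.99988362,  0.01484183],
       [-0.99106464,  0.00152085, -0.13337381],
       [ 0.13333571, -0.01518026, -0.99095466]]), 't': array([0.00279639, 0.57913595, 1.18565727])}
side {'fx': 496.7758723473215, 'fy': 496.7758723473215, 'cx': 315.1085053898122, 'cy': 193.73406842481765, 'R': array([[ 0.98451623, -0.17507162,  0.00881562],
       [-0.0784673 , -0.48511605, -0.8709221 ],
       [ 0.15675034,  0.85674521, -0.49134202]]), 't': array([-0.56212423,  0.14406558,  1.15568839])}
```

View pics/top0.png

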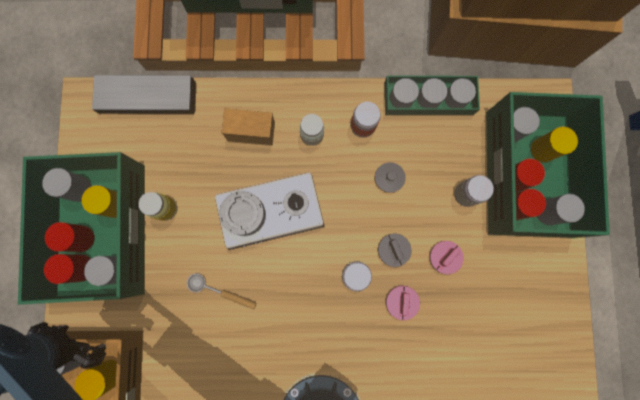

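View pics/side0.png

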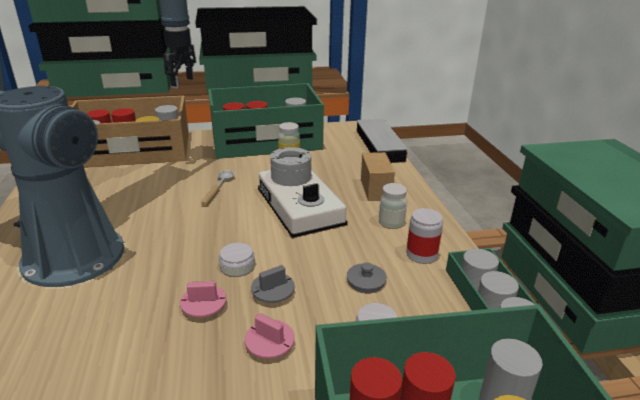

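Top view: the grinder is at (270,210), with its drum at (241,212) and its knob at (296,203). Candidates for the lid are the grey one with a bar at (395,250), the grey one with a round knob at (390,178, the jar lid), and two pink ones at (446,257) and (403,302). The grey bar lid fits the description, so I'll confirm it in an enlarged crop.

```bash
cat > h.py <<'E'
import numpy as np, cv2
def ray(c,u,v,z):
    R=np.array(c['R']);t=np.array(c['t']);o=-R.T@t
    d=R.T@np.array([(u-c['cx'])/c['fx'],(v-c['cy'])/c['fy'],1.])
    return o+d*(z-o[2])/d[2]
def proj(c,X):
    p=np.array(c['R'])@np.array(X)+c['t'];return np.array([c['fx']*p[0]/p[2]+c['cx'],c['fy']*p[1]/p[2]+c['cy']])
E
python3 - <<'E'
from bench import *
from h import *
im=cv2.imread("pics/top0.png");c=calibration("top")
a=cv2.resize(im[170:250,210:330],None,fx=6.6,fy=6.6,interpolation=cv2.INTER_CUBIC)[:,:400*2]
b=cv2.resize(im[225:275,370:420],(400,400),interpolation=cv2.INTER_CUBIC)
a=cv2.resize(im[170:250,270:330],(400,533),interpolation=cv2.INTER_CUBIC)
cv2.imwrite("pics/crop1.png",np.hstack([a[:400],b]))
for n,u,v,z in(("lid",395,250,.021),("knob",296,203,.104),("drum",241,212,.126)):print(n,ray(c,u,v,z).round(3))
g=cv2.cvtColor(im,cv2.COLOR_BGR2HSV)
m=((g[...,1]<60)&(g[...,2]<110)).astype(np.uint8); m[:225]=0;m[275:]=0;m[:,:370]=0;m[:,420:]=0
cs,_=cv2.findContours(m,0,2);k=max(cs,key=cv2.contourArea);print(cv2.minEnclosingCircle(k),cv2.minAreaRect(k))
E
```

```text
lid [ 0.44  -0.206  0.021]
knob [0.561 0.063 0.104]
drum [0.535 0.201 0.126]
((395.0, 249.5), 15.692455291748047) ((393.74530029296875, 249.85848999023438), (31.180849075317383, 8.37899398803711), 74.05460357666016)
```

View pics/crop1.png

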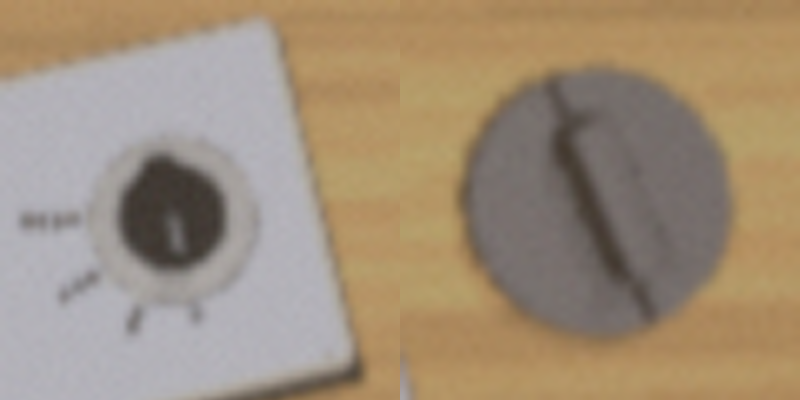

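The enlarged crop shows the grey lid with a straight bar, with ticks at (552,85) and (650,315), and no pink, so this is the one meant. The knob pointer is near the one-pip mark. Next I'll plan the move above the knob.

```bash
cat >> h.py <<'E'
from scipy.spatial.transform import Rotation as Ro
def state(o):
    w,x,y,z=o['eef_rot'];R=Ro.from_quat([x,y,z,w]).as_matrix();return np.array(o['eef_pos']),R
def plan(o,tgt,yaw=None,n=None,p=None,Rm=None):
    """rows to reach world tgt, tool y at world yaw (deg, mod 180)"""
    P,R=state(o); P=P if p is None else p
    y0=np.arctan2(R[1,1],R[0,1]); d=0 if yaw is None else (np.deg2rad(yaw)-y0+np.pi/2)%np.pi-np.pi/2
    D=np.array(tgt)-P; n=n or int(np.ceil(max(np.linalg.norm(D)/.060,abs(d)/.18,1)))
    print('yaw now',np.rad2deg(y0).round(1),'tilt',np.arccos(-R[2,2]).round(4),'q6',o['q'][5].round(2),'turn',round(-d,3),'n',n)
    for i in range(n):
        print('0 0 %.3f '%(-d/n)+' '.join('%.0f'%v for v in R.T@D/n*1000)); R=R@Ro.from_rotvec([0,0,-d/n]).as_matrix()
E
python3 - <<'E'
from bench import *
from h import *
o=get_obs();c=calibration("wrist");P,R=state(o)
cw=-c['R'].T@c['t'];print('cam in tool',R.T@(cw-P),'\n',c['R']@R,c['fx'])
plan(o,[.551,.085,.231],106)
E
```

```text
cam in tool [ 0.08342835  0.00029452 -0.14217878] 
 [[-5.23713493e-04  9.99999075e-01  1.25512026e-03]
 [-9.46020014e-01 -8.86487602e-05 -3.24108199e-01]
 [-3.24107788e-01 -1.35710873e-03  9.46019186e-01]] 310.2138505632973
yaw now 64.3 tilt 0.0015 q6 -0.21 turn -0.728 n 9
0 0 -0.081 -51 -29 -0
0 0 -0.081 -49 -33 -0
0 0 -0.081 -46 -37 -0
0 0 -0.081 -43 -40 -0
0 0 -0.081 -39 -44 -0
0 0 -0.081 -36 -47 -0
0 0 -0.081 -32 -49 -0
0 0 -0.081 -28 -52 -0
0 0 -0.081 -23 -54 -0
```

>>> servo_tool:
  commands: "0 0 -0.08 -51 -29 0 1; 0 0 -0.08 -49 -33 0 1; 0 0 -0.08 -46 -37 0 1; 0 0 -0.08 -43 -40 0 1; 0 0 -0.08 -39 -44 0 1"

```text
time_s: 0.72
eef_pos: [0.4176, 0.2744, 0.2311]
eef_rot: [-0.0, 0.023, 1.0, -0.0]
wrist_force: [-0.3, 0.2, 0.8]
opening: 1.001
grasp_force: 0.0
```

>>> servo_tool:
  commands: "0 0 -0.08 -36 -47 0 1; 0 0 -0.08 -32 -49 0 1; 0 0 -0.08 -28 -52 0 1; 0 0 -0.09 -23 -54 0 1; 0 0 0 0 0 0 1"

```text
time_s: 1.35
eef_pos: [0.5521, 0.0787, 0.2307]
eef_rot: [-0.0, -0.138, 0.99, -0.0]
wrist_force: [0.0, 0.0, -0.0]
opening: 1.001
grasp_force: 0.0
```

Run:
```python
from bench import *
from h import *
o=get_obs();print(o['time_s'],o['eef_pos'],o['q'][[0,5]]);c=calibration("wrist");im=camera("wrist");cv2.imwrite("pics/w1.png",im)
for X in([.561,.063,.104],[.535,.201,.126]):print(proj(c,X))
```

```text
1.35 [0.5521006  0.0786501  0.23068789] [-0.07089439 -1.91803028]
[307.3723383  192.54947419]
[469.38696238 214.57642169]
```

View pics/w1.png

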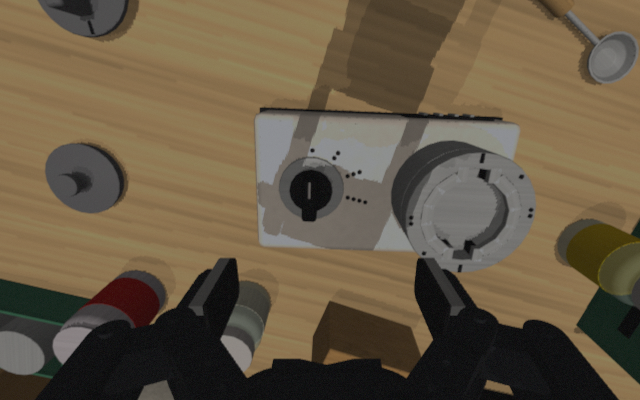

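The knob is at (311,190) with its white line pointing at the one-pip mark (312,150); the three-pip row is at (353,174). The drum rim is centred near (465,212), with slot bars at (482,157) and (460,268). I'll measure both from masks.

Run:
```python
from bench import *
from h import *
c=calibration("wrist");im=cv2.imread("pics/w1.png")
a=cv2.resize(im[140:230,265:375],(733,600),interpolation=cv2.INTER_CUBIC)[:,:440]
b=cv2.resize(im[145:280,385:545],(800,675),interpolation=cv2.INTER_CUBIC)
cv2.imwrite("pics/crop2.png",np.hstack([cv2.resize(a,(330,450)),cv2.resize(b,(470,450))]))
pr=lambda n,u,v,z:print(n,ray(c,u,v,z).round(4))
m1=ray(c,482,157,.126);m2=ray(c,460,268,.126);print(m1,m2,(m1+m2)/2,np.linalg.norm(m1-m2),np.rad2deg(np.arctan2(*(m1-m2)[1::-1])))
for n,u,v in(("1",312,150),("2",336,156),("3",353,174),("4",356,199)):pr(n,u,v,.06)
pr("knobtop",309,190,.104)
v=im.max(2);m=(v<60).astype(np.uint8);m[:,:270]=0;m[:,360:]=0;m[:165]=0;m[230:]=0
cs,_=cv2.findContours(m,0,2);k=max(cs,key=cv2.contourArea);print(cv2.boundingRect(k),cv2.contourArea(k))
```

```text
[0.48479846 0.19208965 0.126     ] [0.58417022 0.21665755 0.126     ] [0.53448434 0.2043736  0.126     ] 0.102363703705251 -166.11311004245596
1 [0.529  0.0593 0.06  ]
2 [0.5282 0.0844 0.06  ]
3 [0.5415 0.1067 0.06  ]
4 [0.5669 0.118  0.06  ]
knobtop [0.5568 0.0659 0.104 ]
(289, 169, 43, 53) 1500.0
```

View pics/crop2.png

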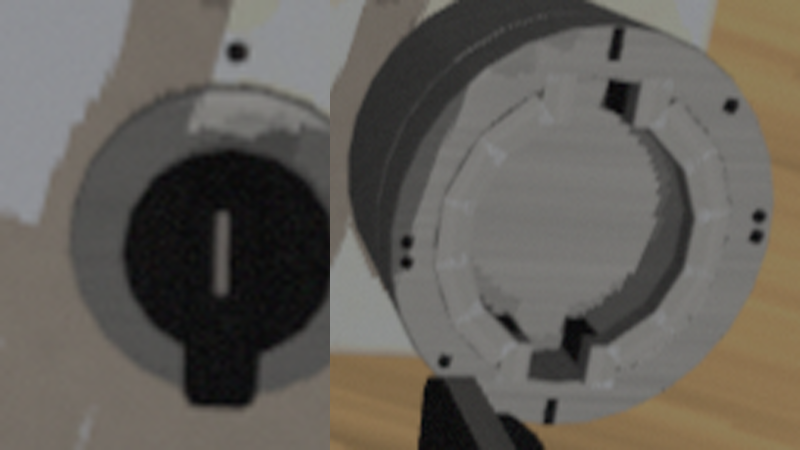

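Run:
```python
from bench import *
from h import *
c=calibration("wrist")
C=ray(c,310.2,189.8,.074);print('disc',C)
T=ray(c,309.2,206,.104);print('top line end',T)
L0,L1=ray(c,309.2,182,.104),ray(c,309.2,204.4,.104);print('line',L0,L1,np.rad2deg(np.arctan2(*(L0-L1)[1::-1])))
for n,u,v in(("1",312,150),("2",336,156),("3",353,174),("4",356,199)):
    d=ray(c,u,v,.06)-C;print(n,np.hypot(*d[:2]).round(3),np.rad2deg(np.arctan2(d[1],d[0])).round(1))
q=lambda x,y:(385+x/2.9375,145+y/3.3333)
for n,x,y in(("bar1",616,44),("bar2",550,411),("dot",731,105),("dot2",444,361),("tw",757,226),("tw2",406,252)):
    d=ray(c,*q(x,y),.126);print(n,d.round(4))
B1,B2=ray(c,*q(616,44),.126),ray(c,*q(550,411),.126);M=(B1+B2)/2;print(M,np.rad2deg(np.arctan2(*(B2-B1)[1::-1])))
D1,D2=ray(c,*q(731,105),.126),ray(c,*q(444,361),.126);print((D1+D2)/2,np.rad2deg(np.arctan2(*(D2-D1)[1::-1])))
o=get_obs();plan(o,[C[0],C[1],.231],105.8)
```

```text
disc [0.56585216 0.06790774 0.074     ]
top line end [0.57175057 0.07007755 0.104     ]
line [0.54945979 0.06417261 0.104     ] [0.57022774 0.06967414 0.104     ] -165.16287878586655
1 0.038 -166.8
2 0.041 156.4
3 0.046 122.1
4 0.05 88.8
bar1 [0.4609 0.2798 0.126 ]
bar2 [0.5565 0.3151 0.126 ]
dot [0.4656 0.3189 0.126 ]
dot2 [0.5516 0.276  0.126 ]
tw [0.4916 0.3447 0.126 ]
tw2 [0.526 0.25  0.126]
[0.50869082 0.29741412 0.126     ] 20.25348141532651
[0.5085999 0.2974743 0.126    ] -26.488551133318435
yaw now 105.9 tilt 0.0015 q6 -1.92 turn 0.001 n 1
0 0 0.001 -11 -16 -0
```

>>> servo_tool:
  commands: "0 0 0.03 -11 -16 30 0.5; 0 0 0 0 0 55 0.5; 0 0 0 0 0 50 0.5; 0 0 0 0 0 16 0.5; 0 0 0 0 0 0 0.5"

```text
time_s: 2.02
eef_pos: [0.5649, 0.0709, 0.08]
eef_rot: [-0.001, -0.126, 0.992, 0.0]
wrist_force: [0.2, -0.4, 1.0]
opening: 0.5
grasp_force: 0.0
```

Run:
```python
from bench import *
from h import *
c=dict(fx=0)
import json
o=get_obs();print(o['time_s'],o['eef_pos'],o['wrist_force'],o['opening'])
# drum marks, calib of the look pose
P=np.array([0.5521006,0.0786501,0.23068789]);q=None
w=calibration("wrist");P1,R1=state(o)
cr=w['R']@R1; ct=R1.T@(-w['R'].T@w['t']-P1)
R0=Ro.from_rotvec([0,0,-np.deg2rad(0)]).as_matrix()
y=np.deg2rad(105.85);R0=np.array([[-np.sin(y),np.cos(y),0],[np.cos(y),np.sin(y),0],[0,0,-1]])
R0=np.array([[np.cos(y+np.pi/2),np.cos(y),0],[np.sin(y+np.pi/2),np.sin(y),0],[0,0,-1]])
c={**w,'R':cr@R0.T};c['t']=-c['R']@(P+R0@ct)
k=lambda x,y:ray(c,385+(x-330)/2.9375,145+y/3.3333,.126)
print(k(616,44),k(550,411))
for a,b in(((616,44),(550,411)),((731,105),(444,361)),((757,226),(406,252))):
    A,B=k(*a),k(*b);print((A+B)/2,np.linalg.norm(A-B).round(4),np.rad2deg(np.arctan2(*(B-A)[1::-1])).round(1))
```

```text
2.025 [0.56489443 0.07087459 0.08002408] [ 0.16024808 -0.40067583  1.01868287] 0.5000234553351912
[0.48704257 0.19080784 0.126     ] [0.58599585 0.21474706 0.126     ]
[0.53651921 0.20277745 0.126     ] 0.1018 13.6
[0.53642435 0.20283395 0.126     ] 0.1019 -29.9
[0.5366039  0.20272224 0.126     ] 0.1017 -70.1
```

>>> servo_tool:
  commands: "0 0 0 -2 -4.5 0 0.5; 0 0 0 0 0 0 0; 0 0 0 0 0 0 0; 0 0 0 0 0 0 0; 0 0 0 0 0 0 0"

```text
time_s: 2.65
eef_pos: [0.5699, 0.0662, 0.0822]
eef_rot: [0.001, -0.125, 0.992, 0.0]
wrist_force: [-1.5, 1.1, 5.3]
opening: 0.148
grasp_force: 59.2
```

Run:
```python
from bench import *
o=get_obs();print(o['time_s'],o['eef_pos'],o['wrist_force'],o['torque'],o['opening'],o['grasp_force'],o['q'][[0,5]])
```

```text
2.65 [0.5698908  0.06620141 0.0822093 ] [-1.45647197  1.07350191  5.3091633 ] [ 0.23185282  0.18446618 -0.35605883] 0.14765597001869696 59.157525300979614 [-0.09155972 -1.91292299]
```

>>> servo_tool:
  commands: "0 0 0.15 0 0 0 0; 0 0 0.15 0 0 0 0; 0 0 0.15 0 0 0 0; 0 0 0.15 0 0 0 0; 0 0 0.15 0 0 0 0"

```text
time_s: 3.28
eef_pos: [0.5698, 0.0659, 0.0822]
eef_rot: [0.001, 0.249, 0.968, 0.0]
wrist_force: [-1.6, -1.0, 6.0]
opening: 0.152
grasp_force: 58.9
```

>>> servo_tool:
  commands: "0 0 0.15 0 0 0 0; 0 0 0.15 0 0 0 0; 0 0 0.15 0 0 0 0; 0 0 0 0 0 0 0; 0 0 0 0 0 0 0"

```text
time_s: 3.9
eef_pos: [0.5697, 0.0658, 0.0822]
eef_rot: [0.001, 0.457, 0.89, 0.0]
wrist_force: [-1.6, -0.1, 7.3]
opening: 0.155
grasp_force: 59.0
```

Run:
```python
from bench import *
from h import *
o=get_obs();print(o['time_s'],o['eef_pos'],o['wrist_force'],o['torque'],o['opening'],o['q'][[0,5]]);plan(o,o['eef_pos'])
```

```text
3.9 [0.56974091 0.06582691 0.08222091] [-1.55601967 -0.14426902  7.32621701] [-0.09091657  0.34353554  0.01322373] 0.1550702983292326 [-0.09173781 -0.71350903]
yaw now 35.6 tilt 0.0025 q6 -0.71 turn 0 n 1
0 0 0.000 0 0 0
```

>>> servo_tool:
  commands: "0 0 0 0 0 0 0.5; 0 0 0 0 0 0 0.5; 0 0 0 0 0 -50 0.5; 0 0 0 0 0 -50 0.5; 0 0 0 0 0 -60 1"

```text
time_s: 4.53
eef_pos: [0.5678, 0.0661, 0.2409]
eef_rot: [-0.001, 0.457, 0.89, -0.0]
wrist_force: [0.4, -0.4, -0.3]
opening: 0.697
grasp_force: 0.0
```

Run:
```python
from bench import *
from h import *
o=get_obs();c=calibration("wrist");im=camera("wrist");print(o['time_s'],o['eef_pos'])
u,v=proj(c,[.569,.067,.09]).astype(int);print(u,v)
cr=im[max(v-75,0):v+75,max(u-100,0):u+100];cv2.imwrite("pics/knob.png",cv2.resize(cr,None,fx=3,fy=3,interpolation=cv2.INTER_CUBIC))
plan(o,[.440,-.190,.235],113)
```

```text
4.525 [0.56782573 0.06610472 0.24087022]
328 180
yaw now 35.6 tilt 0.0022 q6 -0.71 turn -1.35 n 8
0 0 -0.169 -17 -32 1
0 0 -0.169 -11 -34 1
0 0 -0.169 -5 -35 1
0 0 -0.169 1 -36 1
0 0 -0.169 7 -35 1
0 0 -0.169 13 -34 1
0 0 -0.169 18 -31 1
0 0 -0.169 23 -27 1
```

View pics/knob.png

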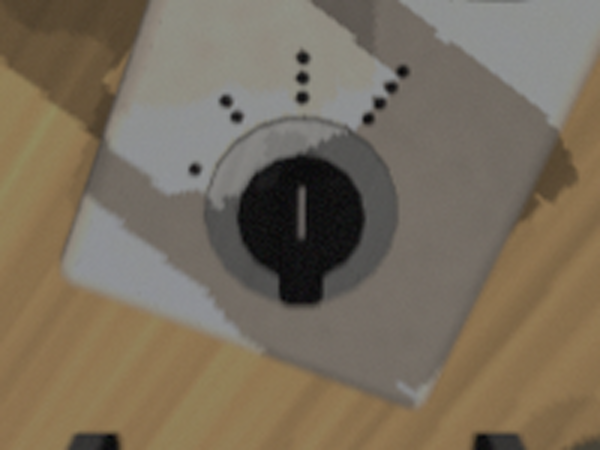

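The pointer at crop (301,210) lines up exactly with the three-pip row at (302,78). On to the lid.

>>> servo_tool:
  commands: "0 0 -0.17 -17 -32 0 1; 0 0 -0.17 -11 -34 0 1; 0 0 -0.17 -5 -35 0 1; 0 0 -0.17 1 -36 0 1; 0 0 -0.17 7 -35 0 1"

```text
time_s: 5.2
eef_pos: [0.4877, -0.0949, 0.2401]
eef_rot: [0.0, 0.047, 0.999, -0.0]
wrist_force: [1.6, 0.0, -0.0]
opening: 1.003
grasp_force: 0.0
```

>>> servo_tool:
  commands: "0 0 -0.17 13 -34 0 1; 0 0 -0.17 18 -31 0 1; 0 0 -0.16 23 -27 0 1; 0 0 0 0 0 0 1"

```text
time_s: 5.7
eef_pos: [0.4397, -0.1921, 0.2401]
eef_rot: [-0.0, -0.198, 0.98, -0.0]
wrist_force: [0.2, -0.4, 0.2]
opening: 1.003
grasp_force: 0.0
```

Run:
```python
from bench import *
from h import *
o=get_obs();c=calibration("wrist");im=camera("wrist");print(o['time_s'],o['eef_pos'],o['q'][[0,5]])
P=proj(c,[.440,-.206,.042]);print(P)
u,v=P.astype(int);x0,y0=u-80,v-70
cv2.imwrite("pics/lid.png",cv2.resize(im[y0:y0+140,x0:x0+160],None,fx=5,fy=4.28,interpolation=cv2.INTER_CUBIC));cv2.imwrite("pics/lidfull.png",im);print(x0,y0)
plan(o,o['eef_pos'])
```

```text
5.7 [ 0.43965702 -0.19212336  0.24013605] [-0.65980469 -2.62903622]
[315.06514944 164.88008039]
235 94
yaw now 112.8 tilt 0.0004 q6 -2.63 turn 0 n 1
0 0 0.000 0 0 0
```

View pics/lid.png

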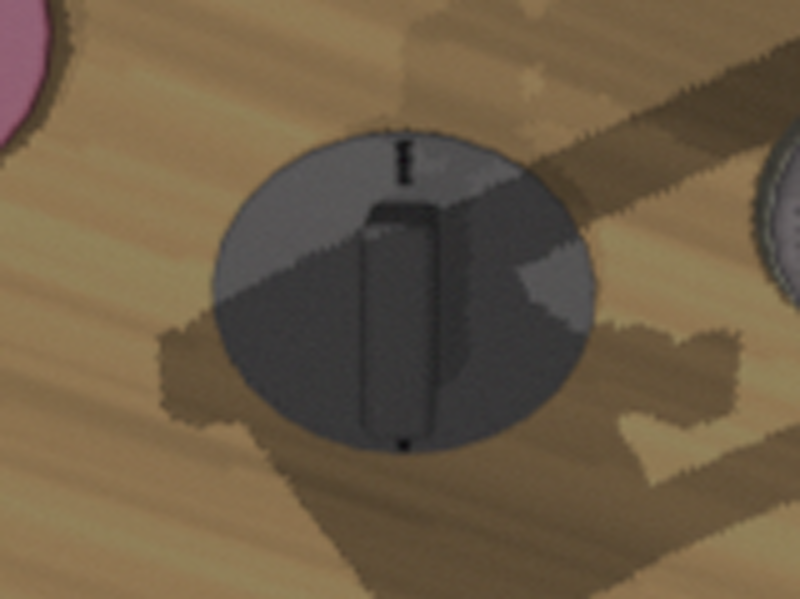

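Run:
```python
from bench import *
from h import *
o=get_obs();c=calibration("wrist")
A=ray(c,315.2,171.3,.062);B=ray(c,315.8,161.8,.021);print(A,B)
t1,t2=ray(c,315.8,94+162/4.28,.021),ray(c,315.8,94+445/4.28,.021);print((t1+t2)/2,np.linalg.norm(t1-t2),np.rad2deg(np.arctan2(*(t1-t2)[1::-1])))
e1,e2=ray(c,235+213/5,161.8,.021),ray(c,235+596/5,161.8,.021);print('disc dia',np.linalg.norm(e1-e2))
T=(A+B)/2;plan(o,[T[0],T[1],.240],112.8)
```

```text
[ 0.44233835 -0.20311893  0.062     ] [ 0.44145949 -0.20427132  0.021     ]
[ 0.44625336 -0.20232439  0.021     ] 0.08032878097353811 -157.89651323724127
disc dia 0.09076281063670497
yaw now 112.8 tilt 0.0003 q6 -2.63 turn -0.001 n 1
0 0 -0.001 3 -12 0
```

>>> servo_tool:
  commands: "0 0 0 3 -12 40 0.5; 0 0 0 0 0 60 0.5; 0 0 0 0 0 60 0.5; 0 0 0 0 0 40 0.5; 0 0 0 0 0 12 0.5"

```text
time_s: 6.38
eef_pos: [0.441, -0.2004, 0.0258]
eef_rot: [-0.002, -0.199, 0.98, 0.002]
wrist_force: [0.5, 0.2, -0.3]
opening: 0.498
grasp_force: 0.0
```

>>> servo_tool:
  commands: "0 0 0 0 0 0 0.5; 0 0 0 0 0 0 0; 0 0 0 0 0 0 0; 0 0 0 0 0 0 0; 0 0 0 0 0 0 0"

```text
time_s: 7.0
eef_pos: [0.444, -0.2037, 0.0303]
eef_rot: [0.001, -0.199, 0.98, -0.001]
wrist_force: [1.3, 1.4, 8.0]
opening: 0.181
grasp_force: 59.2
```

Run:
```python
from bench import *
from h import *
o=get_obs();print(o['time_s'],o['eef_pos'],o['wrist_force'],o['opening'],o['grasp_force'],o['q'][[0,5]])
p=np.array(o['eef_pos']);p[2]+=.18;plan(o,[.5365,.2028,p[2]],103.6,p=p)
```

```text
7.0 [ 0.44397674 -0.20368978  0.03028556] [1.32882584 1.43179251 8.03602996] 0.18055059891022962 59.21703815460205 [-0.67395314 -2.64590413]
yaw now 113.0 tilt 0.004 q6 -2.65 turn 0.163 n 7
0 0 0.023 -35 48 -0
0 0 0.023 -34 49 -0
0 0 0.023 -33 50 -0
0 0 0.023 -31 51 -0
0 0 0.023 -30 51 -0
0 0 0.023 -29 52 -0
0 0 0.023 -28 53 -0
```

>>> servo_tool:
  commands: "0 0 0 0 0 -40 0; 0 0 0 0 0 -60 0; 0 0 0 0 0 -60 0; 0 0 0 0 0 -30 0; 0 0 0 0 0 0 0"

```text
time_s: 7.62
eef_pos: [0.4438, -0.2038, 0.2216]
eef_rot: [0.002, -0.199, 0.98, -0.003]
wrist_force: [-0.3, 0.2, -2.0]
opening: 0.178
grasp_force: 59.3
```

Run:
```python
from bench import *
from h import *
o=get_obs();c=calibration("wrist");im=camera("wrist");print(o['time_s'],o['eef_pos'],o['wrist_force'],o['opening'],o['grasp_force'])
P,R=state(o)
for n,off in(("disc",[0,0,.0303-.021]),("tcp",[0,0,0])):print(n,proj(c,P+R@np.array(off)))
cv2.imwrite("pics/held.png",im)
```

```text
7.625 [ 0.44379386 -0.20376863  0.22157168] [-0.31505176  0.22075752 -1.99108445] 0.17775420565792405 59.288347363471985
disc [326.222223   251.25078387]
tcp [326.1878496  259.98006693]
```

View pics/held.png

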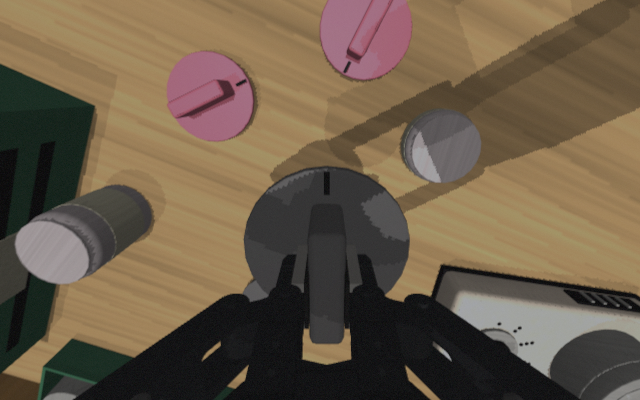

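The lid is held upright. Its disc spans x 245–409 with its top edge at y 167. Now its offset along tool x.

Run:
```python
from bench import *
from h import *
o=get_obs();c=calibration("wrist");P,R=state(o)
im=cv2.imread("pics/held.png")
z=P[2]-.0093
f=lambda u,v:(R.T@(ray(c,u,v,z)-P)*1000).round(1)
print('top',f(327,166.8),'L',f(244.8,240),'R',f(409.3,240),'tick',f(326,172),f(326,194))
print('z in tool',P)
p=np.array(P);plan(o,[.5365,.2028,.245],103.6)
```

```text
top [47.4  0.4  9.2] L [  6.8 -44.1   9.4] R [ 6.9 44.9  9.2] tick [44.7 -0.1  9.2] [33.1 -0.1  9.3]
z in tool [ 0.44267319 -0.2029172   0.21919438]
yaw now 113.0 tilt 0.0026 q6 -2.65 turn 0.164 n 7
0 0 0.023 -35 48 -4
0 0 0.023 -34 49 -4
0 0 0.023 -33 50 -4
0 0 0.023 -32 50 -4
0 0 0.023 -30 51 -4
0 0 0.023 -29 52 -4
0 0 0.023 -28 53 -4
```

>>> servo_tool:
  commands: "0 0 0.023 -35 48 -4 0; 0 0 0.023 -34 49 -4 0; 0 0 0.023 -33 50 -4 0; 0 0 0.023 -32 50 0 0; 0 0 0.023 -30 51 0 0"

```text
time_s: 8.3
eef_pos: [0.5088, 0.089, 0.2279]
eef_rot: [-0.002, -0.142, 0.99, 0.0]
wrist_force: [1.6, -0.9, -1.4]
opening: 0.178
grasp_force: 59.2
```

>>> servo_tool:
  commands: "0 0 0.023 -29 52 0 0; 0 0 0.023 -28 53 0 0; 0 0 0 0 0 0 0; 0 0 0 0 0 0 0"

```text
time_s: 8.8
eef_pos: [0.535, 0.2034, 0.2279]
eef_rot: [-0.002, -0.12, 0.993, -0.0]
wrist_force: [-0.6, -0.6, -1.9]
opening: 0.178
grasp_force: 59.4
```

Run:
```python
from bench import *
from h import *
o=get_obs();print(o['time_s'],o['eef_pos'],o['wrist_force'],o['q'][[0,5]])
plan(o,[.5378,.2031,.162],103.6)
```

```text
8.8 [0.53497716 0.2034269  0.22791647] [-0.59921958 -0.63000458 -1.90250374] [ 0.15636835 -1.65557749]
yaw now 103.8 tilt 0.0042 q6 -1.66 turn 0.004 n 2
0 0 0.002 -1 -0 33
0 0 0.002 -1 -0 33
```

>>> servo_tool:
  commands: "0 0 0.004 -3 0 30 0; 0 0 0 0 0 30 0; 0 0 0 0 0 6 0; 0 0 0 0 0 0 0; 0 0 0 0 0 0 0"

```text
time_s: 9.43
eef_pos: [0.5402, 0.204, 0.1657]
eef_rot: [0.001, -0.118, 0.993, 0.0]
wrist_force: [-0.7, 0.1, -1.0]
opening: 0.179
grasp_force: 59.4
```

Run:
```python
from bench import *
from h import *
o=get_obs();print(o['time_s'],o['eef_pos'],o['wrist_force'],o['q'][[0,5]])
plan(o,[.5378,.2031,.142],103.6)
```

```text
9.425 [0.54015517 0.20400621 0.16574463] [-0.67715483  0.10839912 -1.01643761] [ 0.15569473 -1.6506787 ]
yaw now 103.5 tilt 0.0023 q6 -1.65 turn -0.002 n 1
0 0 -0.002 3 -0 24
```

>>> servo_tool:
  commands: "0 0 0 2 0 0 0; 0 0 0 0 0 0 0; 0 0 0 0 0 0 0"

```text
time_s: 9.8
eef_pos: [0.5373, 0.2039, 0.1646]
eef_rot: [0.0, -0.118, 0.993, -0.0]
wrist_force: [-0.7, 1.0, -1.0]
opening: 0.177
grasp_force: 59.4
```

>>> servo_tool:
  commands: "0 0 0 0 0 4 0; 0 0 0 0 0 4 0; 0 0 0 0 0 3 0; 0 0 0 0 0 0 0; 0 0 0 0 0 0 0"

```text
time_s: 10.42
eef_pos: [0.5373, 0.2039, 0.1533]
eef_rot: [0.0, -0.118, 0.993, 0.0]
wrist_force: [-1.3, -0.1, -2.4]
opening: 0.179
grasp_force: 59.4
```

>>> servo_tool:
  commands: "0 0 0 0 0 4 0; 0 0 0 0 0 3 0; 0 0 0 0 0 3 0; 0 0 0 0 0 0 0; 0 0 0 0 0 0 0"

```text
time_s: 11.05
eef_pos: [0.5373, 0.2039, 0.1433]
eef_rot: [0.0, -0.118, 0.993, 0.0]
wrist_force: [0.5, -0.3, -2.0]
opening: 0.179
grasp_force: 59.4
```

>>> servo_tool:
  commands: "0 0 0 0 0 2 0; 0 0 0 0 0 2 0; 0 0 0 0 0 0 0; 0 0 0 0 0 0 0"

```text
time_s: 11.55
eef_pos: [0.5377, 0.2039, 0.1422]
eef_rot: [0.001, -0.118, 0.993, -0.0]
wrist_force: [-8.3, -2.8, 16.4]
opening: 0.175
grasp_force: 62.1
```

>>> servo_tool:
  commands: "0 0 0.12 0 0 0 0; 0 0 0.12 0 0 0 0; 0 0 0.12 0 0 0 0; 0 0 0.12 0 0 0 0; 0 0 0 0 0 0 0"

```text
time_s: 12.18
eef_pos: [0.5389, 0.2027, 0.1423]
eef_rot: [0.002, 0.122, 0.993, -0.001]
wrist_force: [-2.7, -5.9, 14.6]
opening: 0.176
grasp_force: 61.7
```

>>> servo_tool:
  commands: "0 0 0.12 0 0 0 0; 0 0 0.1 0 0 0 0; 0 0 0.06 0 0 0 0; 0 0 0 0 0 0 0; 0 0 0 0 0 0 0"

```text
time_s: 12.8
eef_pos: [0.5387, 0.2022, 0.1422]
eef_rot: [0.002, 0.259, 0.966, -0.001]
wrist_force: [-4.4, -8.0, 15.8]
opening: 0.174
grasp_force: 61.9
```

Run:
```python
from bench import *
from h import *
o=get_obs();c=calibration("wrist");im=camera("wrist");print(o['time_s'],o['eef_pos'],o['wrist_force'],o['torque'],o['opening'],o['grasp_force'])
plan(o,o['eef_pos'],60)
P,R=state(o);cv2.imwrite("pics/fin.png",im)
cc=np.array([.5365,.2028,.126]);
for a in(193.6,193.6-43.5,193.6-83.7):print(proj(c,cc+.051*np.array([np.cos(np.deg2rad(a)),np.sin(np.deg2rad(a)),0])).round(0))
cv2.imwrite("pics/finc.png",cv2.resize(im[130:330,220:440],None,fx=3,fy=3,interpolation=cv2.INTER_CUBIC))
```

```text
12.8 [0.53869375 0.20222588 0.14222995] [-4.43296552 -8.02162093 15.82539999] [-1.17032734  0.91825676  0.16913733] 0.1737597279085546 61.85278594493866
yaw now 60.0 tilt 0.004 q6 -0.89 turn -0.0 n 1
0 0 -0.000 0 0 0
[258. 179.]
[325. 153.]
[387. 175.]
```

View pics/finc.png

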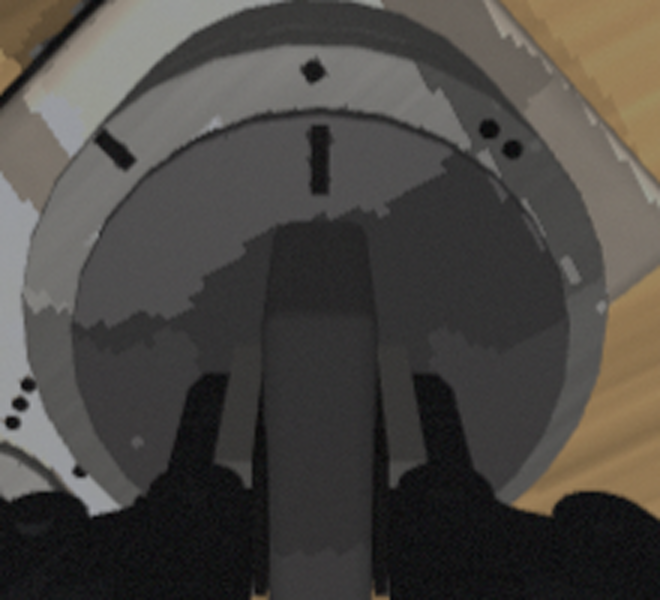

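The lid tick at (318,160) lines up with the one-dot mark at (313,70). The lid is flush on the rim, held with 62 N and pressed with 16 N, so I'm handing in.

```bash
python3 -c "
from bench import *
print(hand_in())"
```

```text
the job is handed in; nothing more can be done
None
```

The job is handed in at about 13 s: the knob points at the three-pip mark, and the grey bar lid is fully down, twisted to the one-dot mark and still held by the gripper. No verdict came back.

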